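# Open the paint case with the stylus and hold its lid for the new stay

### The arm

A 6-joint arm with a two-finger parallel gripper is mounted at the origin on the work surface. World frame = base frame: x ahead of the robot, y to its left, z up, the work surface at z = 0. Lengths are in mm, angles in rad, forces in N, time in s.
With the tool pointing down it reaches from about 350 to 975 mm from the base axis. Payload 7.1 kg.
Tool frame: the origin (TCP) lies between the finger pads; the fingertips stand 14 mm ahead of it and the grasp point (between the pads) lies 5 mm behind it; z points along the fingers, y is the line along which they close (so a half turn about z gives the same grasp; the last joint's range is limited). The gripper opens to 88 mm and grips with 3 to 60 N. Pads are 20 mm wide; open, the fingers measure 115 mm over their backs; the gripper's body (75 mm by 178 mm) begins 61 mm behind the grasp point.
Start: joints at [1.265, 0.423, 1.63, -0, 1.089, -0.019], TCP at [176.771, 599.464, 236.675] pointing down, gripper open.
Joint ranges: [-3, 3], [-0.9, 2.11], [0.09, 2.58], [-1.31, 4.45], [0.11, 2.69], [-2.54, 2.54]. Speed limits (rad/s): [2.39, 2.39, 3.01, 3.14, 3.14, 3.14].

### API

Orientations are given as a rotation vector (axis times angle).
In Python, from workcell import ctrl gives the robot as it stands. The module is installed in compiled form; this text tells all that it offers.
- The arm moves only by the tool servo_tool, never from a script. Its argument "plan" is a list of rows, each a list of 3 entries, a list of its own where there are three numbers: the closure, from 0 (fully open) to 1 (shut), then the shift along the world's x, y, z in mm, then the turn about the world's z in degrees. In form: [[hand, [x, y, z], yaw], ...]. A call has 1 to 10 rows; each row is the pose to reach, as a shift and turn from the pose commanded when the call began; what a row does not reach only later rows make up. A row lasts 1/12 s, in which the tool goes at most 41.7 mm and 7.16 degrees, less where a joint would pass 70% of its speed; a pose out of reach is approached as far as the arm can. A call with a gripper value outside its range is refused whole. The fingers move at their own pace and stop on an object; the grip force is fixed at half the most. Time passes only in rows, so rows that repeat a pose let the fingers close. It gives the time, the measured TCP pose, the force, the opening and the grip force at its end, in the units of the state.
- ctrl.get_obs(): the state, without advancing time (a new reading comes with each control period).
- ctrl.get_image(name): name is "side" or "top" or "wrist"; returns the picture (400x640x3 uint8, blue, green, red); there is no depth.
- ctrl.camera_info(name): a dict with "fovy" (degrees; the focal length in pixels is half the picture's height over the tangent of half this angle, whatever the lens; pixels are square), "cx", "cy" (the principal point, pixels), "k1" (the pictures are not rectified: a ray, as slopes to the right and down, at radius r is drawn at 1 + k1 r^2 times it, then the intrinsics apply), "rvec" (rotation vector, rad) and "tvec" (3), from world to camera coordinates, as OpenCV has them; the wrist camera has in their place "T_tool_cam" (4x4, takes a point from camera to tool coordinates, whose origin is the TCP and whose axes are the flange's). Camera axes: x right, y down, z forward; pixel columns grow to the right and rows downward; lengths in mm; the calibration is good to about 2 mm. A picture is of the moment at which its call begins: read the wrist's pose just before it. camera_info takes no time and is no camera call.
- ctrl.close_job(): hands the job in; it is judged then, once.
The state is a dict: "t": time; "qpos": joint angles; "qvel": joint speeds; "joint_torque": joint torques, N m; "ee_pos": TCP position; "orientation": TCP orientation; "ft_force": force on the tool from outside, world axes, zero at the start; "moment": the same for the moment, N m; "width": finger opening in mm; "grasp_force": force on a finger pad.
Only numpy, scipy, OpenCV 4.12 (cv2) and the standard library are available. Lean on these libraries where they do the work, as an engineer would, in place of code of your own. Each camera call takes 0.05 s, during which the arm holds its last target. There are 200 camera calls.

### The job

I want to screw a new stay onto the paint case, so open it and hold the lid for me: take the stylus from the tool block, press the sunk catch button on the case's front rail with it until the lid springs loose, and stand the stylus back in its hole in the block. Then lift the lid to 60 degrees from shut and keep hold of it there, steady; it drops if you let go, so finish with the gripper still holding it. Leave everything else on the table where it is.

Things in the scene. Friction and masses are not known exactly. Their poses are not given: they have to be found in the camera images.
- case: wooden paint case, fixed to the table, 220 mm deep (x) x 304 mm wide (y) x 87 mm high; origin at the centre of its underside, x towards its back (hinge side), z up. A 36 mm deep front rail (top 85 mm above the table) carries the catch; behind it the lid covers the rest. Nothing stands on it
- lid (a joint): angle of the lid about its hinge along the case's back edge, rad: 0 shut, grows as the front edge rises, up to 1.75. The lid is a 12 mm board 182 mm front to back and 304 mm wide, about 0.4 kg. While latched it cannot be lifted. When the catch is pressed a spring ejector lifts it to about 0.08 rad and it stays there; any higher it is carried by nothing and falls back
- lid_hinge (a point): point on the hinge line, at the middle of the case's back edge, 75 mm above the table; its y axis lies along the hinge line. It is a point of the lid, so its x and z axes turn with the lid
- lid_handle (a point): middle of the bar of the lid's bow handle: a round brass bar 10 mm thick, 88 mm of it straight, parallel to the hinge (y axis), on two legs 100 mm apart. Its axis stands 40 mm above the lid's top face (127 mm above the table when shut), 150 mm in front of the hinge line and 52 mm above it when shut; it turns with the lid
- catch (a joint): travel of the catch button, m: 0 at rest, 0.006 fully pressed; the lid comes loose at about 0.003 to 0.004. Springs back when released; about 2.3 N to start and 5 N fully down, plus a little friction
- catch_top (a point): centre of the top face of the catch button: a 17 mm steel button in a 19 mm round well, its top 6 mm below the rail's top and 8 mm below the brass ring (29 mm outside) around the well; it faces up and is pressed straight down. On the case's middle line, 18 mm behind the case's front face, 79 mm above the table at rest
- stylus: blunt leather-marking stylus, 168 mm long, about 50 g, standing upright: a plain steel shank 8 mm thick and 85 mm long with a flat end, below a round wooden handle 18 mm thick (full thickness from 98 to 150 mm above the end). Origin at the centre of the steel end, z up along the tool towards the handle
- block: wooden tool block fixed to the table, 60 mm (x) x 100 mm (y) x 65 mm high, left or right of the case. One open hole holds the stylus; towards its other (+y) end four short steel punches stick up to 99 mm above the table. Origin at the centre of its underside
- block_hole (a point): centre of the floor of the stylus's hole: 14 mm round, 55 mm deep with a 3 mm chamfer at the mouth, floor 10 mm and mouth 65 mm above the table, 32 mm from the block's centre towards its -y end
- brush_mug: white ceramic mug 95 mm high, 72 mm across, with paint brushes standing in it up to 250 mm high; leave it alone. Origin: centre of its underside
- jar_a: capped glass paint jar 67 mm high, 57 mm across, in front of the case; leave it alone. Origin: centre of its underside
- jar_b: capped glass paint jar 67 mm high, 57 mm across, in front of the case; leave it alone. Origin: centre of its underside
- palette: kidney-shaped plastic palette about 175 x 125 x 11 mm, lying flat to the left of the case; leave it alone. Origin: near the middle of its underside
- lid_stay: the new lid stay, a slotted brass strip 160 x 14 x 4 mm with a thumb nut (9 mm high), lying flat; leave it alone. Origin: centre of its underside, x along the strip
- screwdriver: screwdriver with a black handle lying on the table; leave it alone. x along the tool
- mallet: wooden mallet about 240 mm long and 52 mm high, lying on its side; leave it alone. x along its handle, head to +x

How it is judged:
By the outcome, as a careful person would: the job done as asked, in the order asked, and still so for the second after the job is handed in, while the arm keeps its last pose, push and grip.
It also fails if it takes over 67 s, if anything falls off the work surface, if the arm or the gripper's body presses on something with over 40 N, if the wrist force passes 120 N, or if a joint passes its speed limit or range.

## Working session

There is one attempt and no reset: what is moved stays moved. The work goes in short steps, Python scripts to look and compute and a tool call to move; the robot and the scene stay as the last step left them, time stands still between calls to the robot, and variables do not carry over. Pictures are saved under pics/ and viewed, at most 12 in all, crops included, and the job is handed in when it is done.

Besides the shell and the picture viewer there is one more tool, called as name(argument=value, ...), one argument or row to a line, values as JSON. servo_tool: Moves the arm, as the interface text tells. Its arguments: {"type":"object","properties":{"plan":{"type":"array"}},"required":["plan"]}

```bash
mkdir -p pics
python3 - <<'E'
from workcell import ctrl
import cv2
for n in("top","side"):
    cv2.imwrite(f"pics/{n}0.png",ctrl.get_image(n)); print(n,ctrl.camera_info(n))
print(ctrl.camera_info("wrist")); print(ctrl.get_obs())
E
```

```text
top {'fovy': 45.57496018097387, 'cx': 317.6729337319572, 'cy': 194.6061927457247, 'k1': -0.05876711286583317, 'rvec': array([ 2.13557609, -2.16026618,  0.15030361]), 'tvec': array([  17.82228505,  542.36973214, 1421.84912449])}
side {'fovy': 43.142321884009235, 'cx': 316.012627054784, 'cy': 203.44965705886815, 'k1': -0.1257270225335577, 'rvec': array([ 2.14816838, -0.2803061 ,  0.12430529]), 'tvec': array([-527.35537944,  167.72527751, 1322.91659416])}
{'fovy': 59.947340449806795, 'cx': 320.2334211736353, 'cy': 200.2724242785856, 'k1': 0.02641148285348468, 'T_tool_cam': array([[-3.44193974e-04, -9.69912079e-01, -2.43455212e-01,
         6.55011148e+01],
       [ 9.99999913e-01, -2.76326044e-04, -3.12919880e-04,
        -1.22827046e+00],
       [ 2.36231755e-04, -2.43455299e-01,  9.69912090e-01,
        -1.47866265e+02],
       [ 0.00000000e+00,  0.00000000e+00,  0.00000000e+00,
         1.00000000e+00]])}
{'t': 0.1, 'qpos': array([ 1.26498424e+00,  4.23760340e-01,  1.63061127e+00, -1.28023324e-05,
        1.08863735e+00, -1.90336179e-02]), 'qvel': array([ 0.00023114, -0.00079569, -0.00295873, -0.00119711,  0.00100336,
       -0.00100969]), 'joint_torque': array([ 3.95701682e-04, -5.45614851e+01, -2.74325269e+01,  6.45617838e-02,
        1.88112224e-02, -1.15993495e-05]), 'ee_pos': array([176.63900058, 599.00180363, 235.98288927]), 'orientation': array([-4.4888803e-01, -3.1091366e+00,  2.1981737e-03]), 'ft_force': array([ 0.40641493, -0.75225972, -0.11303699]), 'moment': array([-0.04386163,  0.01350959,  0.03643587]), 'grasp_force': 0.0, 'width': 87.53442452981888}
```

View pics/top0.png

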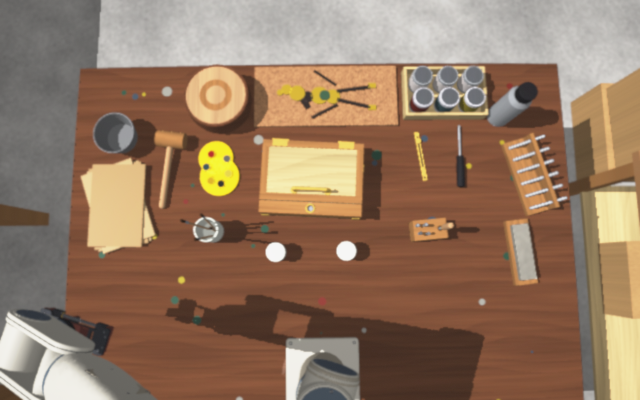

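View pics/side0.png

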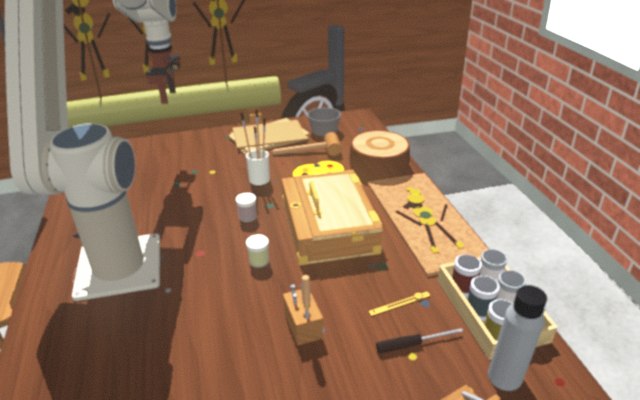

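Top view: the case spans (260–364, 140–217), with the catch at about (310,208) and the handle at about (313,190). The block is at (410–455, 218–241) with the stylus at its right end. The side view shows the stylus at about (305,283).

```bash
cat > h.py <<'E'
from workcell import ctrl
import cv2,numpy as np
from scipy.spatial.transform import Rotation as R
def cam(n,ob=None):
    c=ctrl.camera_info(n);f=200/np.tan(np.radians(c['fovy']/2))
    K=np.array([[f,0,c['cx']],[0,f,c['cy']],[0,0,1]]);d=np.array([c['k1'],0,0,0.])
    if n=='wrist':
        ob=ob or ctrl.get_obs();T=np.eye(4);T[:3,:3]=R.from_rotvec(ob['orientation']).as_matrix();T[:3,3]=ob['ee_pos']
        M=T@c['T_tool_cam'];Rw=M[:3,:3];o=M[:3,3]
    else:
        Rw=R.from_rotvec(np.ravel(c['rvec'])).as_matrix().T;o=-Rw@np.ravel(c['tvec'])
    return K,d,Rw,o
def onz(C,px,z):
    K,d,Rw,o=C
    u=cv2.undistortPoints(np.array(px,float).reshape(-1,1,2),K,d).reshape(-1,2)
    v=np.c_[u,np.ones(len(u))]@Rw.T
    return o+v*((z-o[2])/v[:,2])[:,None]
def proj(C,P):
    K,d,Rw,o=C
    return cv2.projectPoints(np.array(P,float).reshape(-1,3),cv2.Rodrigues(Rw.T)[0],-Rw.T@o,K,d)[0].reshape(-1,2)
E
python3 - <<'E'
from h import *
C=cam('top')
print("catch",onz(C,[310,208],87)); print("handle ends",onz(C,[[292,188],[335,191]],127))
print("stylus",onz(C,[[447,228]],178)); print("block",onz(C,[[410,230],[455,229]],65)); print("mug",onz(C,[208,230],95))
print("jars",onz(C,[[276,252],[346,250]],67))
im=cv2.imread('pics/top0.png')
a=cv2.resize(im[130:250,250:375],None,fx=3.2,fy=3.2,interpolation=2);b=cv2.resize(im[205:255,400:490],None,fx=4.2,fy=4.2,interpolation=2)
o=np.zeros((400,790,3),np.uint8);o[:384,:400]=a;o[:210,405:783]=b;cv2.imwrite('pics/c.png',o)
E
```

```text
catch [[495.96304376  34.67927728  87.        ]]
handle ends [[550.07346948  85.41404653 127.        ]
 [539.87843195 -38.48171298 127.        ]]
stylus [[ 425.69795704 -343.60552695  178.        ]]
block [[ 428.83485521 -262.81128193   65.        ]
 [ 429.98323445 -398.32389755   65.        ]]
mug [[433.5995663 333.7682696  95.       ]]
jars [[368.34167432 136.86400381  67.        ]
 [371.90795154 -70.37477829  67.        ]]
```

View pics/c.png

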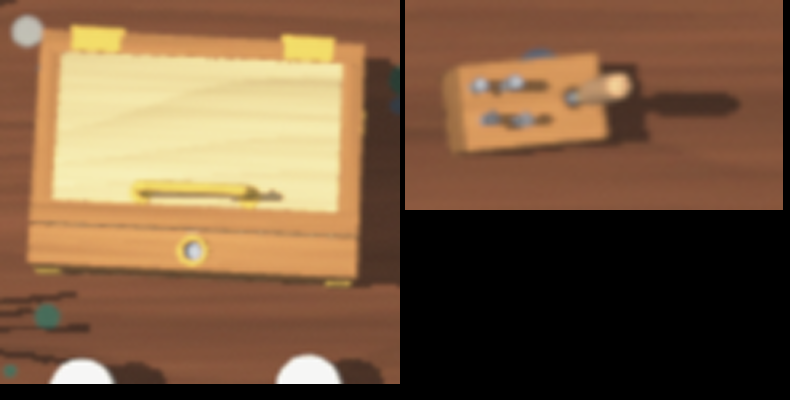

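Crop: the catch is at full-image pixel (310,208), the handle bar from (293,188) to (329,189). The hole mouth is at about (440,228) and the stylus top at about (451,225). Next I move towards the block, high up.

servo_tool(
  plan=[
    [0,[0,0,60],0],
    [0,[30,-40,110],-7],
    [0,[270,-400,110],-74],
    [0,[270,-400,110],-74],
    [0,[270,-400,110],-74],
    [0,[270,-400,110],-74],
    [0,[270,-400,110],-74],
    [0,[270,-400,110],-74],
    [0,[270,-400,110],-74],
    [0,[270,-400,110],-74],
  ],
)

```text
t: 0.93
ee_pos: [377.2, 301.9, 337.2]
orientation: [-2.042, -2.388, 0.0]
ft_force: [0.5, -0.1, 0.8]
width: 88.2
grasp_force: 0.0
```

Run:
```python
from h import *
C=cam('top');u=lambda x,y:[250+x/3.2,130+y/3.2]
ob=ctrl.get_obs();print(ob['ee_pos'],ob['orientation'],ob['qpos'])
print("catch",onz(C,u(192,250),86)); h=onz(C,[u(138,187),u(253,190)],132);print(h,h.mean(0))
def ang(p,q,z):
    h=onz(C,[p,q],z);e=h[1]-h[0];print(h,np.degrees(np.arctan2(e[1],e[0]))+90)
ang(u(138,187),u(253,190),132);ang(u(28,263),u(357,277),85);ang(u(30,222),u(357,236),86);ang(u(60,53),u(343,65),87)
print("stylus",onz(C,[451.2,225.2],178),"hole",onz(C,[440,228.3],65))
```

```text
[377.23302901 301.85346792 337.18829114] [-2.04168960e+00 -2.38769361e+00  2.45780168e-04] [ 6.50233733e-01  9.71734417e-02  1.82581267e+00 -3.07580057e-05
  1.21876038e+00  4.94329719e-01]
catch [[495.70485126  34.69943711  86.        ]]
[[547.98043798  81.91102859 132.        ]
 [544.0504989  -21.3207786  132.        ]] [546.01546844  30.29512499 132.        ]
[[547.98043798  81.91102859 132.        ]
 [544.0504989  -21.3207786  132.        ]] -2.180144356707217
[[ 485.45509807  186.33099861   85.        ]
 [ 468.9991983  -117.13845629   85.        ]] -3.1038744741616853
[[ 523.50323341  184.565844     86.        ]
 [ 506.94149859 -117.95778136   86.        ]] -3.1335444429832364
[[ 683.42933943  157.204337     87.        ]
 [ 668.69269075 -108.70244379   87.        ]] -3.172107581762887
stylus [[ 433.25836549 -355.65004128  178.        ]] hole [[ 432.70338769 -353.16438251   65.        ]]
```

servo_tool(
  plan=[
    [0,[56,-657,-37],-12],
    [0,[56,-657,-37],-12],
    [0,[56,-657,-37],-12],
    [0,[56,-657,-37],-12],
    [0,[56,-657,-37],-12],
    [0,[56,-657,-37],-12],
    [0,[56,-657,-37],-12],
    [0,[56,-657,-37],-12],
    [0,[56,-657,-37],-12],
    [0,[56,-657,-37],-12],
  ],
)

```text
t: 1.77
ee_pos: [411.5, -112.8, 313.7]
orientation: [2.274, 2.168, 0.0]
ft_force: [0.6, 0.5, 0.4]
width: 87.7
grasp_force: 0.0
```

servo_tool(
  plan=[
    [0,[20,-230,-10],0],
    [0,[20,-230,-10],0],
    [0,[20,-230,-10],0],
    [0,[20,-230,-10],0],
    [0,[20,-230,-10],0],
    [0,[20,-230,-10],0],
    [0,[20,-230,-10],0],
    [0,[20,-230,-10],0],
    [0,[20,-230,-10],0],
  ],
)

```text
t: 2.52
ee_pos: [431.6, -339.8, 303.3]
orientation: [-2.273, -2.167, -0.0]
ft_force: [0.2, 0.5, 0.2]
width: 87.7
grasp_force: 0.0
```

Run:
```python
from h import *
ob=ctrl.get_obs();im=ctrl.get_image('wrist');cv2.imwrite('pics/w1.png',im);print(ob['ee_pos'],ob['orientation'],ob['qpos'],ob['qvel'])
C=cam('wrist',ob);print(proj(C,[[433,-354,178],[433,-354,65]]))
```

```text
[ 431.64066468 -339.80706853  303.31605428] [-2.27272553e+00 -2.16666895e+00 -1.78999875e-04] [-6.88741517e-01  2.39205767e-01  1.73230073e+00  3.27879401e-04
  1.17163211e+00 -6.41098515e-01] [ 0.01685725 -0.01798818  0.00741294 -0.00159597  0.00118439 -0.00160004]
[[322.57041855 212.55970927]
 [322.08909188 184.96161703]]
```

View pics/w1.png

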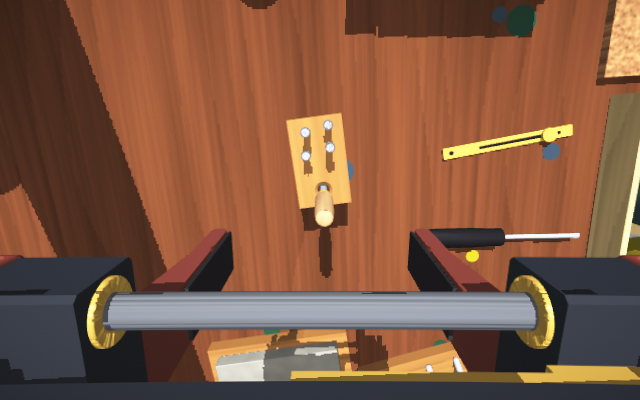

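The wrist picture shows the stylus top at about (324,218), the hole mouth at about (324,187), and the punches above it in the picture (+y).

Run:
```python
from h import *
C=cam('wrist');im=cv2.imread('pics/w1.png')
print(onz(C,[[324,217]],178),onz(C,[324,187.5],65),onz(C,[[287,121],[341,114],[351,202],[298,208]],65))
hsv=cv2.cvtColor(im[205:232,305:345],cv2.COLOR_BGR2HSV);m=(hsv[...,2]>225).astype(np.uint8)
y,x=np.nonzero(m);print(x.mean()+305,y.mean()+205,len(x))
```

```text
[[ 434.20721212 -357.62639313  178.        ]] [[ 435.28021948 -356.83652347   65.        ]] [[ 398.45585569 -281.32318807   65.        ]
 [ 457.22627706 -276.73374898   65.        ]
 [ 465.53705282 -375.31726909   65.        ]
 [ 404.19073208 -379.59949403   65.        ]]
322.82978723404256 213.8693009118541 329
```

servo_tool(
  plan=[
    [0,[2.7,-17,-20],0],
    [0,[2.7,-17,-60],0],
    [0,[2.7,-17,-100],0],
    [0,[2.7,-17,-140],0],
    [0,[2.7,-17,-171],0],
    [0,[2.7,-17,-171],0],
    [0,[2.7,-17,-171],0],
  ],
)

```text
t: 3.15
ee_pos: [434.4, -356.0, 132.3]
orientation: [-2.27, -2.167, 0.0]
ft_force: [-0.3, -0.3, 0.8]
width: 87.7
grasp_force: 0.0
```

servo_tool(
  plan=[
    [1,[0,0,0],0],
    [1,[0,0,0],0],
    [1,[0,0,0],0],
    [1,[0,0,0],0],
    [1,[0,0,0],0],
    [1,[0,0,0],0],
    [1,[0,0,0],0],
    [1,[0,0,0],0],
  ],
)

```text
t: 3.82
ee_pos: [434.8, -357.8, 132.9]
orientation: [2.274, 2.168, 0.0]
ft_force: [0.3, -0.4, -0.1]
width: 38.0
grasp_force: 0.0
```

servo_tool(
  plan=[
    [1,[0,0,0],0],
    [1,[0,0,0],0],
    [1,[0,0,0],0],
    [1,[0,0,0],0],
    [1,[0,0,0],0],
    [1,[0,0,0],0],
  ],
)

```text
t: 4.32
ee_pos: [434.7, -357.7, 132.7]
orientation: [-2.274, -2.168, 0.0]
ft_force: [0.5, 0.1, -0.8]
width: 17.4
grasp_force: 30.0
```

servo_tool(
  plan=[
    [1,[0,0,20],0],
    [1,[0,0,50],0],
    [1,[0,0,90],0],
    [1,[0,0,130],0],
    [1,[20,40,140],0],
    [1,[30,80,140],0],
    [1,[40,120,140],0],
    [1,[50,160,140],0],
    [1,[60,200,140],0],
    [1,[60,240,140],0],
  ],
)

```text
t: 5.15
ee_pos: [495.9, -116.5, 273.1]
orientation: [2.273, 2.167, 0.001]
ft_force: [0.7, 0.0, 0.8]
width: 17.5
grasp_force: 30.0
```

servo_tool(
  plan=[
    [1,[0,40,0],0],
    [1,[0,80,0],0],
    [1,[0,115,-20],0],
    [1,[0,125,-40],0],
    [1,[0,125,-40],0],
    [1,[0,125,-40],0],
  ],
)

```text
t: 5.65
ee_pos: [494.0, 7.2, 232.2]
orientation: [-2.27, -2.169, 0.003]
ft_force: [-0.5, -0.6, -0.5]
width: 17.5
grasp_force: 30.0
```

Run:
```python
from h import *
ob=ctrl.get_obs();im=ctrl.get_image('wrist');cv2.imwrite('pics/w2.png',im);print(ob['ee_pos'],ob['orientation'],ob['qvel'],ob['width'])
C=cam('wrist',ob);e=ob['ee_pos'];print(proj(C,[e-[0,0,122.7],e-[0,0,38],[495.7,34.7,86]]))
```

```text
[494.02641454   7.1974781  232.19975806] [-2.27045822 -2.16910595  0.00309853] [-0.03511958 -0.0187003  -0.03252546 -0.00337584  0.00642302 -0.00454049] 17.48818509584303
[[320.28739484 196.32698341]
 [319.8443244  231.30326929]
 [320.85069147 158.27366714]]
```

View pics/w2.png

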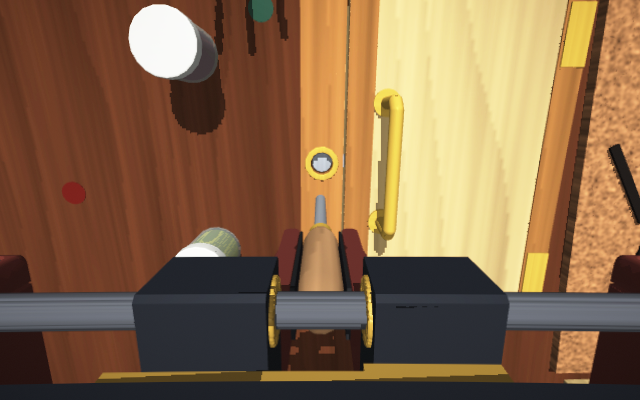

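The picture shows the brass ring centred at about (321,163) and the stylus end at about (320,197), as predicted, so the stylus is straight. The handle bar runs from (397,100) to (390,232).

Run:
```python
from h import *
im=cv2.imread('pics/w2.png')
from workcell import ctrl
ob=ctrl.get_obs();C=cam('wrist',ob);print(ob['ee_pos'])
hsv=cv2.cvtColor(im,cv2.COLOR_BGR2HSV);m=cv2.inRange(hsv,(22,130,120),(35,255,255))
r=m.copy()*0;r[140:185,300:345]=m[140:185,300:345]
c=max(cv2.findContours(r,0,2)[0],key=cv2.contourArea);el=cv2.fitEllipse(c);print(el,onz(C,el[0],87))
r=m*0;r[85:245,370:410]=m[85:245,370:410]
print(onz(C,[[397,105],[390,228]],127),onz(C,[[397,105],[390,228]],127).mean(0))
p=onz(C,[[301,20],[301,200]],85);print(p)
```

```text
[494.89550963   6.46378885 233.09091853]
((321.3724365234375, 162.83021545410156), (31.872610092163086, 31.981033325195312), 133.15347290039062) [[497.17721651  30.07683125  87.        ]]
[[552.42852676  73.92359457 127.        ]
 [547.76053019 -17.13104909 127.        ]] [550.09452847  28.39627274 127.        ]
[[486.58039423 141.1102853   85.        ]
 [477.73462805  -2.14929953  85.        ]]
```

Run:
```python
from h import *
im=cv2.imread('pics/w2.png')
print(im[186:206,320].tolist()); print(im[205,310:332].tolist())
```

```text
[[81, 156, 227], [80, 156, 226], [81, 156, 226], [81, 156, 226], [81, 156, 226], [80, 155, 226], [82, 154, 227], [80, 154, 226], [105, 155, 214], [164, 159, 151], [163, 158, 152], [164, 158, 153], [165, 159, 153], [165, 159, 153], [164, 158, 153], [165, 157, 152], [165, 157, 153], [165, 158, 153], [165, 159, 153], [165, 159, 154]]
[[80, 150, 220], [80, 151, 221], [80, 151, 221], [79, 150, 221], [83, 145, 210], [104, 126, 153], [137, 131, 128], [153, 146, 143], [161, 156, 149], [166, 161, 153], [165, 159, 154], [163, 158, 152], [158, 152, 147], [148, 144, 137], [134, 130, 126], [105, 121, 149], [80, 152, 222], [78, 148, 218], [79, 149, 220], [82, 154, 224], [83, 157, 227], [84, 160, 228]]
```

servo_tool(
  plan=[
    [1,[1.8,26.5,0],0],
    [1,[1.8,26.5,0],0],
    [1,[1.8,26.5,-12],0],
    [1,[1.8,26.5,-18],0],
    [1,[1.8,26.5,-22],0],
    [1,[1.8,26.5,-25],0],
    [1,[1.8,26.5,-28],0],
    [1,[1.8,26.5,-28],0],
  ],
)

```text
t: 6.37
ee_pos: [496.4, 32.8, 204.5]
orientation: [-2.274, -2.167, 0.001]
ft_force: [-0.1, -0.1, -0.9]
width: 17.8
grasp_force: 30.0
```

servo_tool(
  plan=[
    [1,[0,0,-1.5],0],
    [1,[0,0,-3],0],
    [1,[0,0,-4],0],
    [1,[0,0,-5],0],
    [1,[0,0,-5],0],
  ],
)

```text
t: 6.78
ee_pos: [496.9, 33.3, 200.1]
orientation: [2.273, 2.168, 0.001]
ft_force: [-0.8, 0.1, 3.3]
width: 17.7
grasp_force: 30.0
```

servo_tool(
  plan=[
    [1,[0,0,-1],0],
    [1,[0,0,-2],0],
    [1,[0,0,-2.5],0],
    [1,[0,0,-2.5],0],
    [1,[0,0,-2.5],0],
  ],
)

```text
t: 7.2
ee_pos: [496.8, 33.3, 197.4]
orientation: [2.273, 2.168, 0.0]
ft_force: [0.2, 0.3, 3.3]
width: 17.3
grasp_force: 30.0
```

Run:
```python
from h import *
ob=ctrl.get_obs();im=ctrl.get_image('wrist');print(ob['ee_pos'],ob['ft_force'])
im2=cv2.imread('pics/w2.png');cv2.imwrite('pics/w3.png',im[0:300,240:640])
```

```text
[496.76386841  33.29919194 197.37417717] [0.24692543 0.34249239 3.33669567]
```

View pics/w3.png

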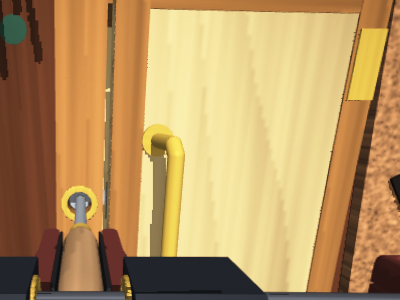

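The stylus is down in the well and the gap between rail and lid, now at about (108,100) in the crop, has widened, so the lid seems to have popped up. I press 1 mm further to be sure, then withdraw.

servo_tool(
  plan=[
    [1,[0,0,-1],0],
    [1,[0,0,-1.2],0],
    [1,[0,0,-1.2],0],
  ],
)

```text
t: 7.5
ee_pos: [496.7, 33.3, 196.1]
orientation: [2.274, 2.168, 0.0]
ft_force: [0.9, -0.3, 3.2]
width: 17.6
grasp_force: 30.0
```

servo_tool(
  plan=[
    [1,[0,0,10],0],
    [1,[0,0,40],0],
    [1,[0,0,76],0],
    [1,[0,-40,76],0],
    [1,[0,-50,76],0],
    [1,[0,-50,76],0],
  ],
)

```text
t: 8.0
ee_pos: [496.1, -18.4, 272.5]
orientation: [2.276, 2.165, -0.0]
ft_force: [0.3, 1.4, -0.5]
width: 17.6
grasp_force: 30.0
```

Run:
```python
from h import *
ob=ctrl.get_obs();im=ctrl.get_image('side');s=ctrl.get_image('wrist');print(ob['ee_pos'],ob['orientation'])
im0=cv2.imread('pics/side0.png')
f=lambda i:cv2.resize(i[160:270,265:395],None,fx=3,fy=3,interpolation=2)
cv2.imwrite('pics/s4.png',np.hstack([f(im0),f(im)]));cv2.imwrite('pics/w4.png',s)
```

```text
[496.11604566 -18.35403268 272.51756747] [ 2.27622570e+00  2.16510179e+00 -4.76864305e-04]
```

View pics/s4.png

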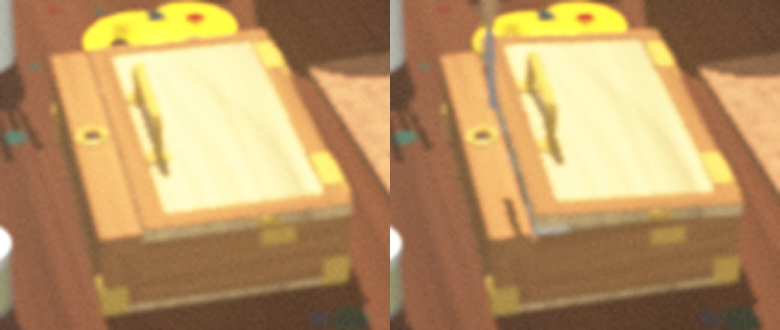

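The right half (now) shows the lid's front edge raised, with a dark gap near (515,180); the lid is loose. I return the stylus.

servo_tool(
  plan=[
    [1,[-62,-341,0],0],
    [1,[-62,-341,0],0],
    [1,[-62,-341,0],0],
    [1,[-62,-341,0],0],
    [1,[-62,-341,0],0],
    [1,[-62,-341,0],0],
    [1,[-62,-341,0],0],
    [1,[-62,-341,0],0],
    [1,[-62,-341,0],0],
    [1,[-62,-341,0],0],
  ],
)

```text
t: 8.93
ee_pos: [434.0, -359.6, 271.0]
orientation: [-2.276, -2.163, 0.0]
ft_force: [0.2, 0.2, -0.7]
width: 17.4
grasp_force: 30.0
```

servo_tool(
  plan=[
    [1,[0,0,-20],0],
    [1,[0,0,-50],0],
    [1,[0,0,-50],0],
    [1,[0,0,-50],0],
    [1,[0,0,-50],0],
  ],
)

```text
t: 9.35
ee_pos: [435.3, -356.7, 222.8]
orientation: [-2.272, -2.169, -0.0]
ft_force: [0.2, 0.2, -0.6]
width: 17.7
grasp_force: 30.0
```

Run:
```python
from h import *
ob=ctrl.get_obs();im=ctrl.get_image('wrist');print(ob['ee_pos'],ob['orientation'])
cv2.imwrite('pics/w5.png',cv2.resize(im[90:290,220:430],None,fx=2.8,fy=2.8))
```

```text
[ 435.28594229 -356.68693116  222.80272377] [-2.27204438e+00 -2.16922435e+00 -2.97362515e-04]
```

View pics/w5.png

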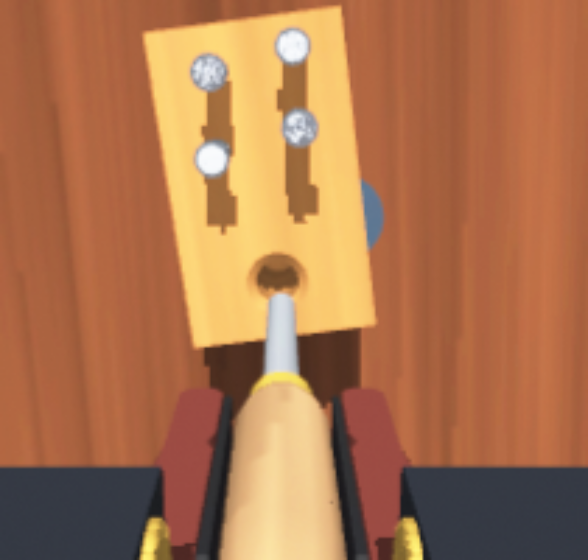

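The tip's far edge is at (281,292) in the crop and the hole mouth is at (277,276). I work out the offset between them.

Run:
```python
from h import *
ob=ctrl.get_obs();C=cam('wrist',ob);e=ob['ee_pos'];print(e)
f=lambda x,y:[220+x/2.8,90+y/2.8]
t=onz(C,f(281,293),e[2]-122.7)[0]-[0,4,0];h=onz(C,f(277,277),65)[0];print(t,h,h-t, onz(C,[f(249,277),f(305,277),f(277,253),f(277,300)],65))
```

```text
[ 435.58040602 -357.23692543  223.40158697]
[ 436.14201572 -359.90910002  100.70158697] [ 434.73877704 -358.94339785   65.        ] [ -1.40323868   0.96570217 -35.70158697] [[ 425.71640386 -358.51958504   65.        ]
 [ 443.76155403 -359.36769045   65.        ]
 [ 435.11474222 -351.08231272   65.        ]
 [ 434.37407457 -366.56974155   65.        ]]
```

servo_tool(
  plan=[
    [1,[-0.9,0.6,-15],0],
    [1,[-0.9,0.6,-30],0],
    [1,[-0.9,0.6,-40],0],
    [1,[-0.9,0.6,-50],0],
    [1,[-0.9,0.6,-65],0],
    [1,[-0.9,0.6,-78],0],
    [1,[-0.9,0.6,-86],0],
    [1,[-0.9,0.6,-89],0],
    [1,[-0.9,0.6,-89],0],
  ],
)

```text
t: 10.15
ee_pos: [433.9, -357.3, 133.2]
orientation: [2.274, 2.168, 0.0]
ft_force: [0.1, 0.6, 0.0]
width: 17.4
grasp_force: 30.0
```

servo_tool(
  plan=[
    [0,[0,0,0],0],
    [0,[0,0,0],0],
    [0,[0,0,0],0],
    [0,[0,0,0],0],
    [0,[0,0,0],0],
    [0,[0,0,0],0],
    [0,[0,0,0],0],
    [0,[0,0,0],0],
    [0,[0,0,0],0],
  ],
)

```text
t: 10.9
ee_pos: [433.7, -357.1, 133.1]
orientation: [2.274, 2.168, 0.0]
ft_force: [-0.6, -0.4, -0.4]
width: 73.7
grasp_force: 0.0
```

servo_tool(
  plan=[
    [0,[0,0,30],0],
    [0,[0,0,70],0],
    [0,[0,0,110],0],
    [0,[0,0,150],0],
    [0,[0,0,170],0],
    [0,[113,366,170],0],
    [0,[113,366,170],0],
    [0,[113,366,170],0],
    [0,[113,366,170],0],
    [0,[113,366,170],0],
  ],
)

```text
t: 11.73
ee_pos: [495.2, -156.3, 303.3]
orientation: [2.274, 2.167, 0.0]
ft_force: [0.6, -0.9, 0.4]
width: 87.7
grasp_force: 0.0
```

servo_tool(
  plan=[
    [0,[60,195,0],0],
    [0,[60,195,0],0],
    [0,[60,195,0],0],
    [0,[60,195,0],0],
    [0,[60,195,0],0],
    [0,[60,195,0],0],
  ],
)

```text
t: 12.23
ee_pos: [556.5, 42.4, 303.2]
orientation: [-2.268, -2.173, -0.003]
ft_force: [-0.1, -0.0, 0.4]
width: 88.0
grasp_force: 0.0
```

Run:
```python
from h import *
ob=ctrl.get_obs();im=ctrl.get_image('wrist');s=ctrl.get_image('side');print(ob['ee_pos'],ob['orientation'],ob['width'])
o=np.zeros((400,800,3),np.uint8);o[:,:500]=im[:,140:];o[:,500:]=cv2.resize(s[260:360,265:340],(300,400));cv2.imwrite('pics/w6.png',o);cv2.imwrite('pics/w6f.png',im)
```

```text
[556.52579164  42.40123283 303.17866195] [-2.26832497 -2.17283726 -0.00340343] 87.95265057170222
```

View pics/w6.png

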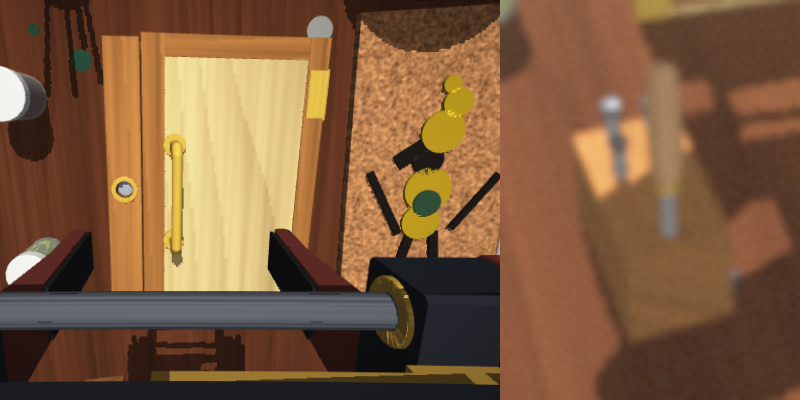

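The stylus stands in its hole (right inset, the shank entering the block at about (670,230)). The handle bar runs from (180,143) to (176,250) in the crop.

Run:
```python
from h import *
ob=ctrl.get_obs();C=cam('wrist',ob);im=cv2.imread('pics/w6f.png');print(ob['ee_pos'])
m=cv2.inRange(cv2.cvtColor(im,cv2.COLOR_BGR2HSV),(22,120,120),(32,255,255))
for r in(160,180,200,220,240):
    x=np.nonzero(m[r,300:335])[0]+300;print(r,x.min(),x.max())
p=onz(C,[[319.5,143],[316.5,250]],139);print(p,p.mean(0));
print('ring',onz(C,[263.7,189.5],87))
```

```text
[555.09732464  38.23133443 302.82861661]
160 313 321
180 312 321
200 313 320
220 312 320
240 304 320
[[556.32847561  77.11338358 139.        ]
 [548.82968701 -24.46395539 139.        ]] [552.57908131  26.3247141  139.        ]
ring [[493.93314906  26.12900225  87.        ]]
```

servo_tool(
  plan=[
    [0,[-2.4,-9.7,-20],-0.4],
    [0,[-2.4,-9.7,-60],-0.4],
    [0,[-2.4,-9.7,-100],-0.4],
    [0,[-2.4,-9.7,-135],-0.4],
    [0,[-2.4,-9.7,-160],-0.4],
    [0,[-2.4,-9.7,-169],-0.4],
    [0,[-2.4,-9.7,-169],-0.4],
    [0,[-2.4,-9.7,-169],-0.4],
  ],
)

```text
t: 13.0
ee_pos: [553.1, 26.4, 134.8]
orientation: [2.282, 2.159, 0.0]
ft_force: [0.2, 0.3, -0.4]
width: 88.3
grasp_force: 0.0
```

servo_tool(
  plan=[
    [1,[0,0,0],0],
    [1,[0,0,0],0],
    [1,[0,0,0],0],
    [1,[0,0,0],0],
    [1,[0,0,0],0],
    [1,[0,0,0],0],
    [1,[0,0,0],0],
    [1,[0,0,0],0],
    [1,[0,0,0],0],
    [1,[0,0,0],0],
  ],
)

```text
t: 13.83
ee_pos: [552.7, 27.2, 134.1]
orientation: [-2.281, -2.16, 0.0]
ft_force: [0.7, -0.2, -0.8]
width: 24.3
grasp_force: 0.0
```

servo_tool(
  plan=[
    [1,[0,0,0],0],
    [1,[0,0,0],0],
    [1,[0,0,0],0],
    [1,[0,0,0],0],
    [1,[0,0,0],0],
    [1,[0,0,0],0],
  ],
)

```text
t: 14.33
ee_pos: [552.6, 27.3, 134.0]
orientation: [-2.281, -2.16, 0.0]
ft_force: [-0.9, 0.3, -1.1]
width: 9.2
grasp_force: 30.0
```

servo_tool(
  plan=[
    [1,[3.4,-0.2,7.3],0],
    [1,[6.7,-0.4,13.4],0],
    [1,[10.2,-0.5,19.4],0],
    [1,[13.9,-0.8,25.3],0],
    [1,[18.0,-1.0,30.9],0],
    [1,[22.2,-1.2,36.4],0],
    [1,[26.7,-1.4,41.6],0],
    [1,[31.4,-1.7,46.7],0],
    [1,[36.3,-2.0,51.6],0],
    [1,[41.4,-2.2,56.2],0],
  ],
)

```text
t: 15.17
ee_pos: [593.3, 24.9, 190.9]
orientation: [-2.28, -2.159, 0.003]
ft_force: [-7.4, -1.4, 2.5]
width: 9.1
grasp_force: 30.0
```

servo_tool(
  plan=[
    [1,[0,0,0],0],
    [1,[0,0,0],0],
  ],
)

```text
t: 15.33
ee_pos: [593.7, 24.9, 191.4]
orientation: [-2.281, -2.159, 0.002]
ft_force: [-8.6, 0.3, 4.6]
width: 9.2
grasp_force: 30.0
```

servo_tool(
  plan=[
    [1,[4.8,-0.3,4.8],0],
    [1,[10.3,-0.6,9.2],0],
    [1,[15.9,-0.9,13.2],0],
    [1,[21.7,-1.2,16.9],0],
    [1,[27.8,-1.5,20.3],0],
    [1,[33.9,-1.8,23.5],0],
    [1,[40.2,-2.2,26.4],0],
    [1,[46.6,-2.5,29.0],0],
    [1,[53.2,-2.9,31.3],0],
    [1,[53.2,-2.9,31.3],0],
  ],
)

```text
t: 16.17
ee_pos: [649.7, 21.6, 223.6]
orientation: [2.279, 2.158, 0.004]
ft_force: [-4.4, -2.3, 7.0]
width: 8.9
grasp_force: 30.0
```

Run:
```python
from h import *
ob=ctrl.get_obs();im=ctrl.get_image('side');print(ob['ee_pos'],ob['ft_force'],ob['moment'])
cv2.imwrite('pics/s7f.png',im);cv2.imwrite('pics/s7.png',cv2.resize(im[60:280,240:440],None,fx=2.7,fy=2.7,interpolation=2))
```

```text
[649.74559994  21.61205777 223.60352005] [-4.35740934 -2.27047244  6.95690374] [-0.51786672  0.84614082 -0.02801195]
```

View pics/s7.png

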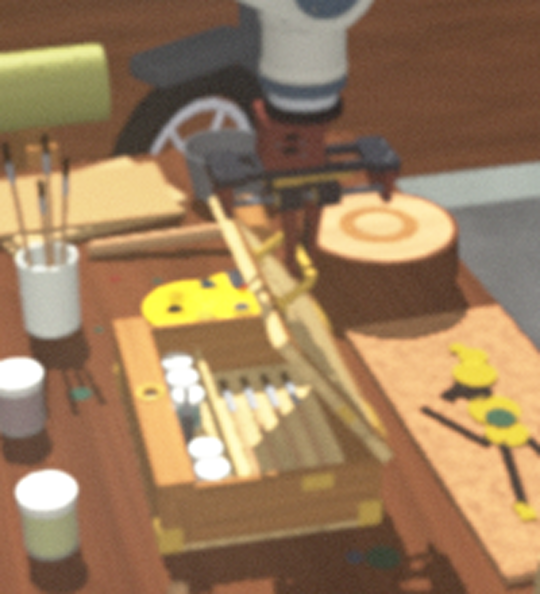

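The lid is partly open, gripped at the bar. The side edge of the lid facing the camera runs from (275,345) to (388,455) in the crop. I go on to about 60° and measure.

servo_tool(
  plan=[
    [1,[4.7,-0.2,2.0],0],
    [1,[9.3,-0.5,3.4],0],
    [1,[14,-0.7,4.5],0],
    [1,[18.2,-0.9,5.2],0],
    [1,[18.2,-0.9,5.2],0],
    [1,[18.2,-0.9,5.2],0],
    [1,[18.2,-0.9,5.2],0],
    [1,[18.2,-0.9,5.2],0],
  ],
)

```text
t: 16.88
ee_pos: [666.3, 20.7, 227.7]
orientation: [2.28, 2.159, 0.001]
ft_force: [-2.1, -4.1, 6.4]
width: 9.3
grasp_force: 30.0
```

Run:
```python
from h import *
ob=ctrl.get_obs();im=ctrl.get_image('side');print(ob['ee_pos'],ob['ft_force'],ob['qvel'].max())
p=ob['ee_pos']-[552.6,27.3,134.0];d=np.hypot(p[0]/.9985,p[2]);print('rot',2*np.degrees(np.arcsin(d/317.5)),'mid',np.degrees(np.arctan2(p[0],p[2])))
# predicted lid edges (-y side) for angles
y=np.radians(-3.1);ex=np.array([np.cos(y),np.sin(y),0]);ey=np.array([-np.sin(y),np.cos(y),0]);ez=np.array([0,0,1])
H=np.array([496.5,30.8,0])+202*ex+75*ez
C=cam('side')
for s in(-152,152):
  for th in(57,60,63):
    t=np.radians(th);d=-np.cos(t)*ex+np.sin(t)*ez;n=np.sin(t)*ex+np.cos(t)*ez
    q=proj(C,[H+s*ey,H+s*ey+182*d,H+s*ey+182*d+12*n]);print(s,th,((q-[260,80])*5).round().tolist())
cv2.imwrite('pics/s8.png',cv2.resize(im[110:230,300:400],None,fx=5,fy=5,interpolation=2));cv2.imwrite('pics/s8f.png',im)
```

```text
[666.33137806  20.70191057 227.74538154] [-2.11250468 -4.14683705  6.37520951] 0.0010148727702946735
rot 55.372222276343535 mid 50.50225920665009
-152 57 [[612.0, 754.0], [431.0, 527.0], [452.0, 513.0]]
-152 60 [[612.0, 754.0], [448.0, 516.0], [469.0, 503.0]]
-152 63 [[612.0, 754.0], [465.0, 506.0], [487.0, 494.0]]
152 57 [[464.0, 464.0], [303.0, 255.0], [320.0, 243.0]]
152 60 [[464.0, 464.0], [317.0, 246.0], [334.0, 235.0]]
152 63 [[464.0, 464.0], [331.0, 238.0], [349.0, 227.0]]
```

View pics/s8.png

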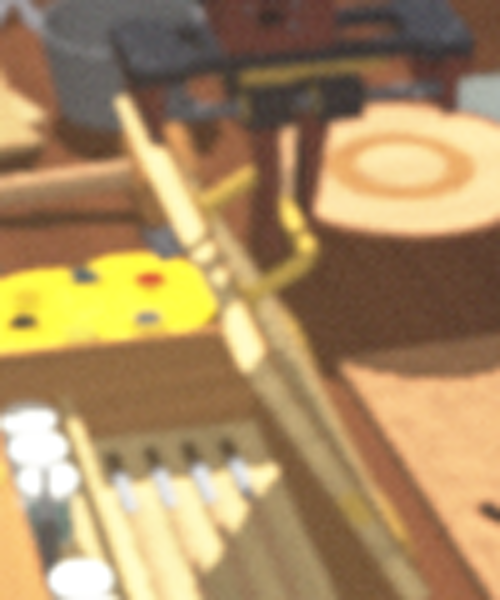

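The near front corner of the lid is at (244,371) and the far one at (115,97) in the crop. The 60° prediction is (248,366) and (117,96), so the lid is at about 59.5°. I make a tiny trim, then settle and check.

servo_tool(
  plan=[
    [1,[1.2,-0.1,0.3],0],
    [1,[1.2,-0.1,0.3],0],
    [1,[1.2,-0.1,0.3],0],
    [1,[1.2,-0.1,0.3],0],
    [1,[1.2,-0.1,0.3],0],
    [1,[1.2,-0.1,0.3],0],
    [1,[1.2,-0.1,0.3],0],
    [1,[1.2,-0.1,0.3],0],
  ],
)

```text
t: 17.6
ee_pos: [667.4, 20.6, 228.0]
orientation: [2.28, 2.159, 0.001]
ft_force: [-3.4, -4.4, 5.8]
width: 9.0
grasp_force: 30.0
```

```bash
python3 -c "
from workcell import ctrl
o=ctrl.get_obs();print(o['qvel'],o['grasp_force']);print(ctrl.close_job())"
```

```text
[ 8.16992519e-04  9.93016577e-04 -6.10208321e-04  2.16062868e-03
  4.91312798e-04  9.18217459e-05] 30.002136826515198
the job is handed in; nothing more can be done
None
```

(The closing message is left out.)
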